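# Nip a sketchbook in the bench press

## Task

The freshly bound sketchbook lies between its boards in the small screw press. Push the wheel's arms round clockwise (seen from above) with one fingertip to wind the platen down until it bears firmly on the boards and the wheel comes up solid, then take the finger away. Leave the book where it lies, and do not disturb the pail, the glue jar or the sanding block.

Things in the scene. Friction and masses are not known exactly. Their poses are not given: they have to be found in the camera images.
- press: Dark green cast frame of a bookbinder's screw press, fixed. Origin: centre of the base's underside, on the table, below the screw; y along the crossbar, x from front to back. Base 230 (x) by 370 (y) by 24 mm, steel bed 30 mm above the table. Columns at y = +-158 mm carry a crossbar 44 mm wide, 350 mm long, nowhere higher than 210 mm above the table.
- platen: Dark steel pressing plate 180 by 240 by 20 mm that goes straight down as the screw turns; it does not turn. Origin: centre of its underside (the pressing face), axes as the press. It carries the screw and the handwheel. It meets the boards when its origin is 80 mm above the table.
- wheel (a joint): Turn of handwheel and screw, rad, growing clockwise seen from above; drives platen and wheel down 2.55 mm per rad (16 mm a turn). 0: platen fully up; 10.2: it meets the boards and the wheel comes up solid. Starts between 4.2 and 8.2. Stays where it is left. Turning takes 0.25 N m (3 N on an arm 85 mm from the axis); with the platen on the boards it stiffens at once, and a push of 8 to 15 N nips them.
- wheel_hub (a point): On the handwheel's vertical axis, at mid-height of its arms: 265.5 mm above the table at joint 0, 239.5 mm when solid. Four level steel arms, bars of 16 mm diameter at right angles, run from a black hub (radius 26 mm, top 22 mm above this point) to red balls of 30 mm diameter, centred 115 mm from the axis; no rim. Below the arms there is free room down to the frame.
- ball (a point): Centre of the red ball on one of the four arms, 115 mm from the axis; the other three arms stand at 90, 180 and 270 degrees to it.
- pile: Loose pile lying on the press's bed under the platen: a red hardback sketchbook between two plywood pressing boards, 160 (x) by 220 (y) by 50 mm in all, about 1 kg. Origin: centre of its underside.
- pail: Loose metal pail of pencils, 84 mm in diameter, 95 mm high, about 180 mm with its pencils. Origin: centre of its underside.
- glue: Loose white glue jar with a white cap, 64 mm in diameter, 85 mm high. Origin: centre of its underside.
- block: Loose wooden sanding block, 45 by 110 mm and 31 mm high. Origin: centre of its underside.

How it is judged:
By the outcome, as a careful person would: the job done as asked, in the order asked, and still so for the second after the job is handed in, with the robot touching nothing.
It also fails if it takes over 67 s, if anything falls off the work surface, if the arm or the gripper's body presses on something with over 40 N, if the wrist force passes 120 N, or if a joint passes its speed limit or range.

## Robot

A 6-joint arm with a two-finger parallel gripper is mounted at the origin on the work surface. World frame = base frame: x ahead of the robot, y to its left, z up, the work surface at z = 0. Lengths are in m, angles in rad, forces in N, time in s.
With the tool pointing down it reaches from about 0.375 to 0.9 m from the base axis. Payload 3.1 kg.
Tool frame: the origin (TCP) lies midway between the tips of the shut fingers; the grasp point (between the pads) lies 19 mm behind it; x points along the fingers, y is the direction in which the jaws open and shut, and the axes are right-handed (so a half turn about x gives the same grasp; the last joint's range is limited). The gripper opens to 87 mm and grips with 3 to 60 N. Pads are 19 mm wide; open, the fingers measure 117 mm over their backs; the gripper's body (75 mm by 190 mm) begins 51 mm behind the grasp point.
Start: joints at [1.079, 0.527, 1.433, -0, 1.181, -0.178], TCP at [0.192, 0.595, 0.223] pointing down, gripper open.
Joint ranges: [-3.08, 3.08], [-0.75, 2.2], [0.22, 2.44], [-1.43, 4.57], [0, 2.65], [-2.85, 2.85]. Speed limits (rad/s): [2.79, 2.79, 3.14, 3.14, 3.14, 3.14].

## Interface

Orientations are given as a 3x3 rotation matrix whose columns are the frame's x, y, z axes.
In Python, from cell import r gives the robot as it stands.
- The arm moves only by the shell command python3 -m crank 'ROWS' [FORCE]. ROWS is JSON, one flat list of numbers, 7 for each row, row after row: the turn, a rotation vector about the tool's x, y, z in rad, then the shift along the tool's x, y, z in cm, then the opening, from -1 (shut) to 1 (fully open), so that 0 is half open. In form: [ax, ay, az, dx, dy, dz, grip, ax, ay, az, dx, dy, dz, grip, ...]. A call has exactly 8 rows; each row is the pose to reach, as a shift and turn from the pose commanded when the call began, along the tool's axes at that moment; what a row does not reach only later rows make up. A row lasts 1/12 s, in which the tool goes at most 41.7 mm and 7.16 degrees, less where a joint would pass 70% of its speed; a pose out of reach is approached as far as the arm can. A call with a gripper value outside its range is refused whole. The fingers move at their own pace and stop on an object; FORCE is the grip in N (left out, the last holds). Time passes only in rows, so rows that repeat a pose let the fingers close, or fill a call up. It gives the time, the measured TCP pose, the force and the opening at its end, in the units of the state.
- r.get_obs(): the state, without advancing time (a new reading comes with each control period).
- r.capture(name): name is "scene" or "top" or "wrist"; returns (picture, depth): 384x512x3 uint8, red, green, blue; 384x512 float32, m along the optical axis (not along the pixel's ray), 0 where there is no reading.
- r.get_calibration(name): a dict with "fov_y" (degrees; the focal length in pixels is half the picture's height over the tangent of half this angle, whatever the lens; pixels are square), "cx", "cy" (the principal point, pixels), "eye" and "orientation" of the camera in the world; the wrist camera has in their place "mount" (4x4, takes a point from camera to tool coordinates, whose origin is the TCP and whose axes are the tool frame's). Camera axes: x right, y up, looking along -z (the intrinsics and any distortion apply to the point x, -y, -z); pixel columns grow to the right and rows downward; lengths in m; the calibration is good to about 2 mm. A picture is of the moment at which its call begins: read the wrist's pose just before it. get_calibration takes no time and is no camera call.
- r.close_job(): hands the job in, once; it reports no verdict.
Trained networks look in the newest picture that a camera, given by its name, has taken for a name from the list of things; names that differ only in an ending like _2 or _b are one class to them, and where a whole thing is asked for, a point or a joint stands for the part that bears it (a point fixed in the world has none). Each returns a list of dicts, best first, with "conf" (0 to 1); they miss things now and then, are a little off and sometimes report something else, mostly with a low value. They report only what shows in the picture. A call takes as long as a camera call.
- r.outline_of(thing, camera): "pixels" (384x512 bool, what is visible of it) and "bbox" ([left, top, width, height] in pixels, round what is visible of it).
- r.place_of(thing, camera): "xy" ([column, row] in pixels: a listed point, or the origin of a listed thing).
The state is a dict: "time_s": time; "qpos": joint angles; "joint_velocities": joint speeds; "effort": joint torques, N m; "ee_pos": TCP position; "tcp_rot": TCP orientation; "contact_force": force on the tool from outside, world axes, zero at the start; "ft_torque": the same for the moment, N m; "width": opening from 0.0 (shut) to 1.0 (fully open).
Only numpy, scipy, OpenCV 4.12 (cv2) and the standard library are available. Lean on these libraries where they do the work, as an engineer would, in place of code of your own. Each camera call takes 0.05 s, during which the arm holds its last target.

## Working session

There is one attempt and no reset: what is moved stays moved. The work goes in short steps, Python scripts to look and compute and a shell command to move; the robot and the scene stay as the last step left them, time stands still between calls to the robot, and variables do not carry over. Pictures are saved under pics/ and viewed, and the job is handed in when it is done.

```bash
mkdir -p pics; ls
python3 - <<'E'
from cell import r
import cv2,numpy as np
o=r.get_obs()
for k,v in o.items(): print(k,np.round(v,3).tolist())
for n in ["scene","top","wrist"]:
    p,d=r.capture(n); cv2.imwrite(f"pics/{n}0.png",p[:,:,::-1]); np.save(f"pics/{n}0.npy",d)
    c=r.get_calibration(n); print(n,{k:np.round(v,4).tolist() if not isinstance(v,str) else v for k,v in c.items()})
    if n!="wrist":
        for t in ["wheel_hub","ball","press","platen","pail","glue","block","pile"]:
            print(t,[(np.round(x["xy"],1).tolist(),round(x["conf"],2)) for x in r.place_of(t,n)][:5])
print(r.get_obs()["time_s"])
E
```

```text
pics
time_s 0.0
qpos [1.08, 0.528, 1.434, -0.0, 1.181, -0.178]
joint_velocities [0.001, 0.001, 0.0, 0.0, 0.0, 0.001]
effort [0.001, -44.004, -17.66, 0.063, 0.058, -0.0]
ee_pos [0.192, 0.594, 0.222]
tcp_rot [[-0.001, 0.308, 0.951], [-0.002, 0.951, -0.308], [-1.0, -0.002, -0.0]]
contact_force [-0.075, -0.306, 0.893]
ft_torque [0.024, 0.007, 0.019]
width 1.0
scene {'fov_y': 45.1581, 'cx': 262.5448, 'cy': 197.3028, 'eye': [1.4312, 0.4888, 0.8056], 'orientation': [[-0.4532, -0.4871, 0.7465], [0.8913, -0.2611, 0.3707], [0.0143, 0.8334, 0.5525]]}
wheel_hub [([300.5, 178.0], 0.61)]
ball [([285.8, 156.9], 0.7)]
press [([296.3, 258.2], 0.87), ([301.4, 180.5], 0.63)]
platen [([301.2, 236.2], 0.74)]
pail [([377.7, 322.8], 0.9)]
glue [([256.2, 202.1], 0.64)]
block [([226.0, 287.0], 0.62), ([287.5, 154.6], 0.26)]
pile []
top {'fov_y': 46.2574, 'cx': 249.4903, 'cy': 189.9434, 'eye': [0.267, 0.0902, 1.5975], 'orientation': [[-0.0415, 0.9777, -0.206], [-0.9991, -0.0397, 0.013], [0.0046, 0.2063, 0.9785]]}
wheel_hub [([218.8, 184.7], 0.62)]
ball [([241.4, 214.2], 0.83)]
press [([221.8, 204.7], 0.72)]
platen [([223.4, 206.0], 0.23)]
pail [([151.9, 169.6], 0.77), ([219.4, 203.3], 0.5)]
glue [([289.6, 254.8], 0.7)]
block [([252.0, 150.7], 0.95)]
pile []
wrist {'fov_y': 62.4213, 'cx': 258.064, 'cy': 194.6712, 'mount': [[-0.0006, 0.2821, -0.9594, -0.1617], [1.0, 0.0009, -0.0004, -0.0006], [0.0008, -0.9594, -0.2821, -0.0774], [0.0, 0.0, 0.0, 1.0]]}
0.95
```

View pics/scene0.png

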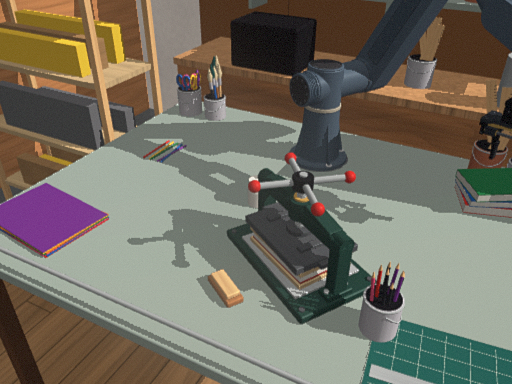

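View pics/top0.png

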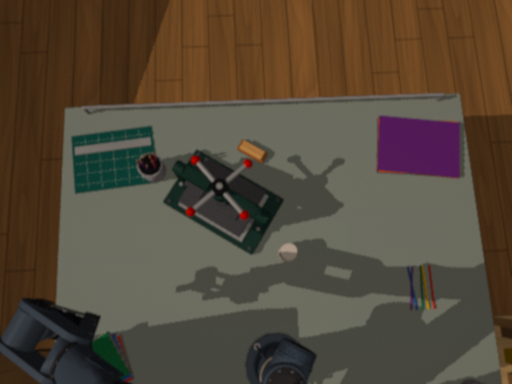

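The top view shows the hub at about (219,186) and the balls at (195,160), (248,164), (244,215) and (190,212). The pail is at (149,166), the jar at (289,253) and the block at (252,151). Next I turn these into world positions.

```bash
cat > h.py <<'E'
import numpy as np,cv2
def ray(c,uv):
    f=192/np.tan(np.radians(c["fov_y"])/2)
    d=np.array([(uv[0]-c["cx"])/f,-(uv[1]-c["cy"])/f,-1.0])
    return np.array(c["eye"]),np.array(c["orientation"])@d
def pt(c,uv,depth):
    e,d=ray(c,uv); return e+d*depth
def atz(c,uv,z):
    e,d=ray(c,uv); return e+d*(z-e[2])/d[2]
def proj(c,P):
    f=192/np.tan(np.radians(c["fov_y"])/2)
    q=np.array(c["orientation"]).T@(np.array(P)-c["eye"]); return np.array([c["cx"]+f*q[0]/-q[2],c["cy"]-f*q[1]/-q[2]])
def balls(p):
    h=cv2.cvtColor(p,cv2.COLOR_RGB2HSV)
    m=(((h[...,0]<6)|(h[...,0]>174))&(h[...,1]>190)&(h[...,2]>90)).astype(np.uint8)
    n,l,s,ce=cv2.connectedComponentsWithStats(m)
    return [(s[i,4],ce[i],l==i) for i in range(1,n) if s[i,4]>12]
E
python3 - <<'E'
from cell import r
from h import *
for n in ["scene","top"]:
    p=cv2.imread(f"pics/{n}0.png")[:,:,::-1].copy(); d=np.load(f"pics/{n}0.npy"); c=r.get_calibration(n)
    for a,ce,m in balls(p):
        dd=np.median(d[m]); P=pt(c,ce,dd+0.010); print(n,a,ce.round(1),P.round(4),"atz.25",atz(c,ce,.25).round(4))
c=r.get_calibration("top")
print("hub",atz(c,(218.8,184.7),.25)); d=np.load("pics/top0.npy"); print(pt(c,(219,186),d[186,219]))
for nm,uv in [("pail",(151.9,169.6)),("glue",(289.6,254.8)),("block",(252,150.7)),("press",(221.8,204.7))]: print(nm,atz(c,uv,0).round(3))
c=r.get_calibration("scene");
for nm,uv in [("hub",(300.5,178)),("platen",(301.2,236.2)),("pail",(377.7,322.8)),("glue",(256.2,202.1)),("block",(226,287)),("press",(296.3,258.2))]: print(nm,atz(c,uv,{"hub":.25,"platen":.09}.get(nm,0)).round(3))
E
```

```text
scene 19 [292.1 154.9] [0.4705 0.0932 0.2492] atz.25 [0.4719 0.0938 0.25  ]
scene 62 [350.2 176. ] [0.494  0.2546 0.2452] atz.25 [0.502  0.2566 0.25  ]
scene 64 [319.3 207.9] [0.6535 0.238  0.2453] atz.25 [0.66   0.2401 0.25  ]
scene 68 [377.8 284.8] [0.6885 0.3931 0.1215] atz.25 [0.828  0.4111 0.25  ]
top 50 [194.1 159.5] [0.6549 0.2403 0.248 ] atz.25 [0.6543 0.24   0.25  ]
top 44 [247.3 163.1] [0.6366 0.0754 0.2481] atz.25 [0.6361 0.0755 0.25  ]
top 54 [189.5 211.3] [0.492  0.2569 0.2488] atz.25 [0.4918 0.2567 0.25  ]
top 54 [243.3 215.1] [0.474  0.0942 0.2473] atz.25 [0.4736 0.0942 0.25  ]
hub [0.57092662 0.16573372 0.25      ]
[0.56191267 0.16400607 0.27203879]
pail [0.694 0.423 0.   ]
glue [ 0.364 -0.063  0.   ]
block [0.751 0.053 0.   ]
press [0.553 0.171 0.   ]
hub [0.566 0.157 0.25 ]
platen [0.575 0.173 0.09 ]
pail [0.676 0.408 0.   ]
glue [ 0.376 -0.057  0.   ]
block [0.738 0.049 0.   ]
press [0.56  0.159 0.   ]
```

The wheel's axis is at (0.564, 0.167), with a ball radius of about 116 mm (115 expected). The arm height is about 0.248, so the joint is near 6.9 and about 3.3 rad remain. The arms stand at 39, 129, -141 and -51.5 degrees. I'll shut the gripper, lift, and travel to the gap behind the 129° arm.

```bash
python3 -m crank '[0,0,0,-4,0,0,-1, 0,0,0,-8,0,0,-1, -0.1,0,0,-11,-1.5,2,-1, -0.2,0,0,-11,-3.5,4.7,-1, -0.3,0,0,-11,-5.7,7.6,-1, -0.4,0,0,-11,-7.9,10.5,-1, -0.5,0,0,-11,-10.1,13.5,-1, -0.6,0,0,-11,-12.3,16.4,-1]'
cat > go.py <<'E'
from cell import r
from h import *
import sys
from scipy.spatial.transform import Rotation as R
H=np.array([.5644,.1667])
def tgt(psi_deg,z,rr=.075,w=.0175):
    s=np.radians(psi_deg); y=np.array([np.cos(s),np.sin(s),0]); zz=np.array([np.sin(s),-np.cos(s),0])
    return np.r_[H,z]+rr*y-w*zz, np.c_[[0,0,-1],y,zz]
def delta(P,Rt):
    o=r.get_obs(); R0=np.array(o["tcp_rot"]); 
    print("turn",R.from_matrix(R0.T@Rt).as_rotvec().round(4),"shift cm",(R0.T@(P-np.array(o["ee_pos"]))*100).round(2))
def st():
    o=r.get_obs(); R0=np.array(o["tcp_rot"])
    P=np.array(o["ee_pos"]); q=P[:2]-H
    psi=np.degrees(np.arctan2(R0[1,1],R0[0,1])); y=R0[:2,1];z=R0[:2,2]
    print("t",o["time_s"],"P",P.round(4),"psi",psi.round(2),"r",(q@y).round(4),"w",(-q@z).round(4),"F tool",(R0.T@np.array(o["contact_force"])).round(1),"q",np.round(o["qpos"],2),"width",round(o["width"],2))
E
python3 -c "
from go import *
st(); delta(*tgt(160,.33))"
```

```text
time_s: 1.62
ee_pos: [0.3111, 0.4257, 0.3328]
tcp_rot: [[0.001, -0.289, 0.957], [0.0, 0.957, 0.289], [-1.0, 0.0, 0.001]]
contact_force: [1.3, 0.6, 0.5]
width: 0.477
t 1.6167 P [0.3111 0.4257 0.3328] psi 106.77 r 0.3211 w 0.1678 F tool [-0.5  0.2  1.4] q [ 0.73  0.28  1.53 -0.    1.34 -1.14] width 0.48
turn [-9.29e-01  7.00e-04  2.00e-04] shift cm [  0.28 -29.02   9.72]
```

```bash
python3 -m crank '[-0.12,0,0,0.2,-3.6,1.2,-1, -0.24,0,0,0.2,-7.2,2.4,-1, -0.36,0,0,0.2,-10.8,3.6,-1, -0.48,0,0,0.2,-14.4,4.8,-1, -0.6,0,0,0.2,-18,6,-1, -0.72,0,0,0.2,-21.6,7.2,-1, -0.84,0,0,0.2,-25.2,8.4,-1, -0.93,0,0,0.2,-29,9.7,-1]'
python3 - <<'E'
from go import *
st(); delta(*tgt(160,.222))
for n in ["scene","top"]:
    p,d=r.capture(n); cv2.imwrite(f"pics/{n}1.png",p[:,:,::-1])
    if n=="top":
        for a,ce,m in balls(p): print(ce.round(1),atz(r.get_calibration(n),ce,.248).round(4))
E
```

```text
time_s: 2.28
ee_pos: [0.4792, 0.1852, 0.3308]
tcp_rot: [[0.0, -0.926, 0.378], [0.0, 0.378, 0.926], [-1.0, -0.0, 0.0]]
contact_force: [0.5, 0.6, 0.4]
width: 0.011
t 2.2833 P [0.4792 0.1852 0.3308] psi 157.76 r 0.0858 w 0.0151 F tool [-0.4 -0.3  0.7] q [ 0.15  0.26  1.56  0.    1.32 -2.6 ] width 0.01
turn [-0.039   0.0004  0.0003] shift cm [10.88 -1.15 -0.54]
[194.1 159.5] [0.6548 0.2403 0.248 ]
[247.6 163.1] [0.6366 0.0747 0.248 ]
[189.4 211.2] [0.4927 0.2574 0.248 ]
[243.5 215.1] [0.4741 0.0936 0.248 ]
```

View pics/scene1.png

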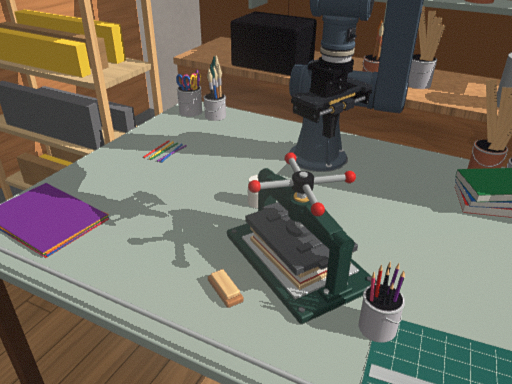

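Run:
```python
from go import *
st()
for n in ["scene","top"]: print(proj(r.get_calibration(n),[.4792,.1852,.3308]))
```

```text
t 2.3833 P [0.4822 0.1826 0.3307] psi 157.2 r 0.0819 w 0.0172 F tool [-0.   0.6  0.5] q [ 0.15  0.26  1.56 -0.    1.32 -2.6 ] width 0.01
[328.05329143 134.63789771]
[211.09412903 210.169094  ]
```

View pics/top1.png

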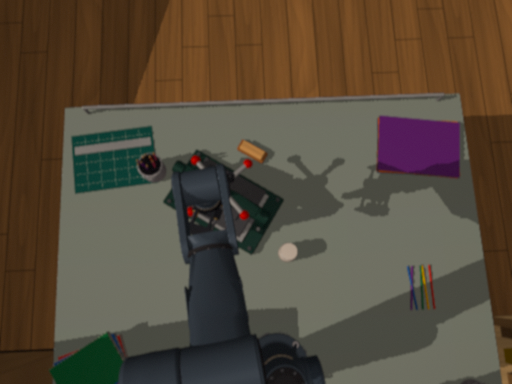

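The tip projects to (328,135) in the scene view, which matches the picture. The wheel is unmoved. I'll settle over the gap, then go down.

```bash
python3 -m crank '[-0.04,0,0,0,-0.8,-0.1,-1, -0.04,0,0,0,-0.8,-0.1,-1, -0.04,0,0,0,-0.8,-0.1,-1, -0.04,0,0,0,-0.8,-0.1,-1, -0.04,0,0,0,-0.8,-0.1,-1, -0.04,0,0,0,-0.8,-0.1,-1, -0.04,0,0,0,-0.8,-0.1,-1, -0.04,0,0,0,-0.8,-0.1,-1]'
python3 - <<'E'
from go import *
st(); delta(*tgt(160,.221))
E
```

```text
time_s: 3.05
ee_pos: [0.4853, 0.1832, 0.3306]
tcp_rot: [[0.0, -0.938, 0.346], [0.0, 0.346, 0.938], [-1.0, -0.0, 0.0]]
contact_force: [-0.3, 0.4, 0.4]
width: 0.007
t 3.05 P [0.4853 0.1832 0.3306] psi 159.76 r 0.0799 w 0.0119 F tool [-0.4  0.4  0.3] q [ 0.15  0.27  1.55  0.    1.33 -2.64] width 0.01
turn [-0.0041  0.0001  0.0001] shift cm [10.96 -0.5  -0.6 ]
```

```bash
python3 -m crank '[0,0,0,2,-0.5,-0.6,-1, 0,0,0,4,-0.5,-0.6,-1, 0,0,0,6,-0.5,-0.6,-1, 0,0,0,8,-0.5,-0.6,-1, 0,0,0,9.5,-0.5,-0.6,-1, 0,0,0,10.6,-0.5,-0.6,-1, 0,0,0,11.1,-0.5,-0.6,-1, 0,0,0,11.1,-0.5,-0.6,-1]'
python3 - <<'E'
from go import *
p,d=r.capture("scene");cv2.imwrite("pics/scene2.png",p[:,:,::-1])
st(); delta(*tgt(160,.219))
for dl in [5,10,15,20,25,30,35,40]:
    a=np.radians(dl); print(round(a,3),((7.5*np.cos(a)+1.75*np.sin(a)-7.5)).round(2),(7.5*np.sin(a)-1.75*np.cos(a)+1.75).round(2))
E
```

```text
time_s: 3.72
ee_pos: [0.4874, 0.1754, 0.2184]
tcp_rot: [[-0.003, -0.938, 0.346], [-0.0, 0.346, 0.938], [-1.0, 0.002, -0.001]]
contact_force: [-0.6, 0.0, 0.4]
width: 0.006
t 3.7667 P [0.4882 0.1755 0.2194] psi 159.74 r 0.0745 w 0.0181 F tool [ 0.3 -1.   0.2] q [ 0.13  0.39  1.7  -0.    1.05 -2.66] width 0.0
turn [-0.0046 -0.0003 -0.0006] shift cm [0.04 0.04 0.03]
0.087 0.12 0.66
0.175 0.19 1.33
0.262 0.2 2.0
0.349 0.15 2.67
0.436 0.04 3.33
0.524 -0.13 3.98
0.611 -0.35 4.62
0.698 -0.63 5.23
```

View pics/scene2.png

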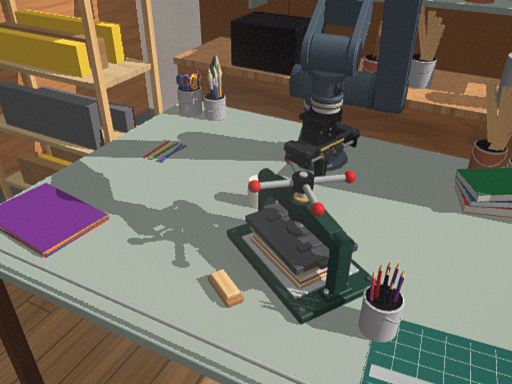

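The finger is down in the gap between the balls at (350,176) and (291,157), and no force shows. First orbit: 30°, up to the arm.

```bash
python3 -m crank '[0.087,0,0,0,0.12,0.66,-1, 0.175,0,0,0,0.19,1.33,-1, 0.262,0,0,0,0.2,2.0,-1, 0.349,0,0,0,0.15,2.67,-1, 0.436,0,0,0,0.04,3.33,-1, 0.524,0,0,0,-0.13,3.98,-1, 0.524,0,0,0,-0.13,3.98,-1, 0.524,0,0,0,-0.13,3.98,-1]'
python3 -c "
from go import *
st(); delta(*tgt(130,.219))"
```

```text
time_s: 4.43
ee_pos: [0.5039, 0.2127, 0.2205]
tcp_rot: [[0.002, -0.641, 0.768], [0.001, 0.768, 0.641], [-1.0, -0.001, 0.002]]
contact_force: [0.6, 0.2, 0.4]
width: 0.002
t 4.4333 P [0.5039 0.2127 0.2205] psi 129.87 r 0.0741 w 0.017 F tool [-0.4 -0.2  0.6] q [ 0.19  0.42  1.63  0.    1.08 -2.07] width 0.0
turn [-0.0023  0.002   0.001 ] shift cm [ 0.15  0.09 -0.07]
```

Now at the arm. Next come identical calls of 40° each.

```bash
python3 -m crank '[0.087,0,0,0,0.12,0.66,-1, 0.175,0,0,0,0.19,1.33,-1, 0.262,0,0,0,0.2,2.0,-1, 0.349,0,0,0,0.15,2.67,-1, 0.436,0,0,0,0.04,3.33,-1, 0.524,0,0,0,-0.13,3.98,-1, 0.611,0,0,0,-0.35,4.62,-1, 0.698,0,0,0,-0.63,5.23,-1]'
python3 - <<'E'
from go import *
p,d=r.capture("scene");cv2.imwrite("pics/scene3.png",p[:,:,::-1])
st(); delta(*tgt(90,.219))
p,d=r.capture("top");cv2.imwrite("pics/top3.png",p[:,:,::-1])
for a,ce,m in balls(p): print(ce.round(1),pt(r.get_calibration("top"),ce,np.median(d[m])+.01).round(4))
E
```

```text
time_s: 5.1
ee_pos: [0.5458, 0.2404, 0.2191]
tcp_rot: [[-0.004, 0.007, 1.0], [-0.001, 1.0, -0.007], [-1.0, -0.001, -0.004]]
contact_force: [-2.0, -0.3, -1.8]
width: 0.007
t 5.15 P [0.548  0.2408 0.2194] psi 89.42 r 0.0739 w 0.0172 F tool [0.4 0.5 1.5] q [ 0.23  0.5   1.5   0.    1.14 -1.33] width 0.01
turn [-0.0102 -0.0005 -0.    ] shift cm [ 0.04  0.09 -0.11]
[218.9 150.7] [0.6805 0.1627 0.2464]
[257.1 186.7] [0.5607 0.0485 0.2458]
[219.1 224.4] [0.449  0.1685 0.2459]
```

View pics/scene3.png

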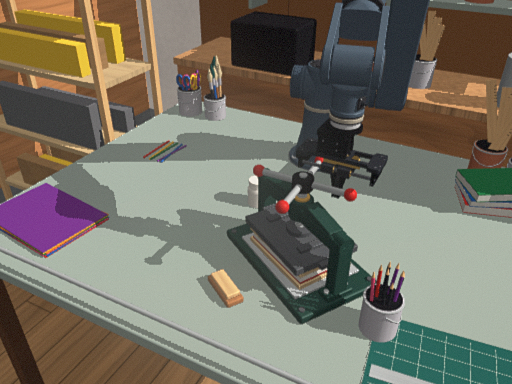

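The wheel follows the finger: the balls have turned about 39° and dropped about 2 mm. Continuing.

```bash
python3 -m crank '[0.087,0,0,0,0.12,0.66,-1, 0.175,0,0,0,0.19,1.33,-1, 0.262,0,0,0,0.2,2.0,-1, 0.349,0,0,0,0.15,2.67,-1, 0.436,0,0,0,0.04,3.33,-1, 0.524,0,0,0,-0.13,3.98,-1, 0.611,0,0,0,-0.35,4.62,-1, 0.698,0,0,0,-0.63,5.23,-1]'
python3 - <<'E'
from go import *
st(); delta(*tgt(50,.219))
p,d=r.capture("top");cv2.imwrite("pics/top4.png",p[:,:,::-1])
for a,ce,m in balls(p): print(ce.round(1),pt(r.get_calibration("top"),ce,np.median(d[m])+.01).round(4))
E
```

```text
time_s: 5.87
ee_pos: [0.5987, 0.235, 0.2194]
tcp_rot: [[-0.002, 0.647, 0.763], [0.002, 0.763, -0.647], [-1.0, -0.0, -0.003]]
contact_force: [-0.8, 1.7, -2.0]
width: 0.005
t 5.8667 P [0.5987 0.235  0.2194] psi 49.72 r 0.0743 w 0.018 F tool [ 2.   0.8 -1.7] q [ 0.2   0.56  1.39  0.    1.2  -0.67] width 0.0
turn [-0.0049 -0.0026 -0.    ] shift cm [0.04 0.06 0.01]
[241.7 157.7] [0.6553 0.0923 0.2454]
[249.2 209.2] [0.492  0.0755 0.2433]
```

```bash
python3 -m crank '[0.087,0,0,0,0.12,0.66,-1, 0.175,0,0,0,0.19,1.33,-1, 0.262,0,0,0,0.2,2.0,-1, 0.349,0,0,0,0.15,2.67,-1, 0.436,0,0,0,0.04,3.33,-1, 0.524,0,0,0,-0.13,3.98,-1, 0.611,0,0,0,-0.35,4.62,-1, 0.698,0,0,0,-0.63,5.23,-1]'
python3 - <<'E'
from go import *
st(); delta(*tgt(10,.219))
p,d=r.capture("top");cv2.imwrite("pics/top5.png",p[:,:,::-1])
for a,ce,m in balls(p): print(ce.round(1),pt(r.get_calibration("top"),ce,np.median(d[m])+.01).round(4))
p,d=r.capture("scene");cv2.imwrite("pics/scene5.png",p[:,:,::-1])
for a,ce,m in balls(p): print(ce.round(1),pt(r.get_calibration("scene"),ce,np.median(d[m])+.01).round(4))
E
```

```text
time_s: 6.58
ee_pos: [0.6358, 0.1966, 0.2198]
tcp_rot: [[0.001, 0.985, 0.17], [0.002, 0.17, -0.985], [-1.0, 0.002, -0.002]]
contact_force: [0.9, 3.5, -1.5]
width: 0.002
t 6.5833 P [0.6358 0.1966 0.2198] psi 9.79 r 0.0755 w 0.0173 F tool [ 1.6  1.5 -3.3] q [ 0.13  0.59  1.33  0.    1.23 -0.04] width 0.0
turn [-0.0037 -0.002  -0.0018] shift cm [ 0.08 -0.05 -0.05]
[255.9 178.3] [0.5881 0.0507 0.2434]
[180.5 197. ] [0.5388 0.2847 0.2414]
[432.9 299. ] [ 0.1918 -0.5515 -0.0048]
[352.5 189.9] [0.5431 0.2768 0.2403]
[293.5 208.7] [0.6764 0.1884 0.241 ]
[377.7 284.7] [0.6886 0.393  0.1216]
```

View pics/scene5.png

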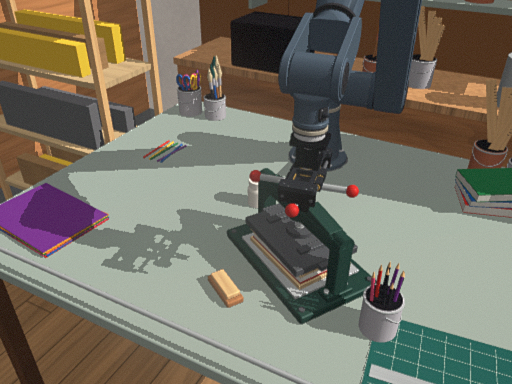

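The pushed ball is at (293,210) in the scene view, and the ball heights are now about 0.242. I'll use slower 20° calls from here and watch the force.

```bash
python3 -m crank '[0.044,0,0,0,0.07,0.33,-1, 0.087,0,0,0,0.12,0.66,-1, 0.131,0,0,0,0.17,1.0,-1, 0.175,0,0,0,0.19,1.33,-1, 0.218,0,0,0,0.2,1.66,-1, 0.262,0,0,0,0.2,2.0,-1, 0.305,0,0,0,0.18,2.33,-1, 0.349,0,0,0,0.15,2.67,-1]'
python3 -c "
from go import *
st(); delta(*tgt(-10,.219))"
```

```text
time_s: 7.35
ee_pos: [0.6423, 0.1855, 0.2204]
tcp_rot: [[0.006, 0.985, -0.173], [0.029, -0.174, -0.984], [-1.0, 0.001, -0.03]]
contact_force: [4.8, 37.1, -4.8]
width: 0.004
t 7.35 P [0.6423 0.1855 0.2204] psi -9.99 r 0.0735 w 0.032 F tool [  5.9  -1.8 -37.2] q [0.1  0.58 1.33 0.03 1.22 0.27] width 0.0
turn [ 0.0002 -0.0302 -0.0013] shift cm [0.1  0.15 1.46]
```

The wheel is solid: about 37 N against the push, with the TCP lagging the command by 15 mm. Backing off now.

```bash
python3 -m crank '[0,0,0,0,0,-1,-1, 0,0,0,0,0,-2,-1, 0,0,0,0,0,-3,-1, 0,0,0,0,0,-4,-1, 0,0,0,0,0,-4.5,-1, 0,0,0,0,0,-4.5,-1, 0,0,0,0,0,-4.5,-1, 0,0,0,0,0,-4.5,-1]'
python3 - <<'E'
from go import *
st()
for n in ("top","scene"):
    p,d=r.capture(n);cv2.imwrite(f"pics/{n}6.png",p[:,:,::-1])
    for a,ce,m in balls(p):
        P=pt(r.get_calibration(n),ce,np.median(d[m])+.01); print(n,ce.round(1),P.round(4),np.degrees(np.arctan2(P[1]-H[1],P[0]-H[0])).round(1))
E
```

```text
time_s: 8.02
ee_pos: [0.6499, 0.2129, 0.2196]
tcp_rot: [[0.0, 0.984, -0.178], [-0.001, -0.178, -0.984], [-1.0, 0.0, 0.001]]
contact_force: [-0.4, 1.0, -0.5]
width: -0.001
t 8.0167 P [0.6499 0.2129 0.2196] psi -10.28 r 0.0758 w 0.0607 F tool [ 0.5 -0.5 -0.9] q [ 0.15  0.61  1.27 -0.    1.25  0.33] width -0.0
top [255.5 178.7] [0.5871 0.0521 0.2426] -78.8
scene [352.3 190. ] [0.5428 0.2763 0.2398] 101.2
scene [295.1 211.9] [0.6799 0.1939 0.2366] 13.2
scene [377.8 284.7] [0.6892 0.3933 0.1223] 61.2
```

View pics/scene6.png

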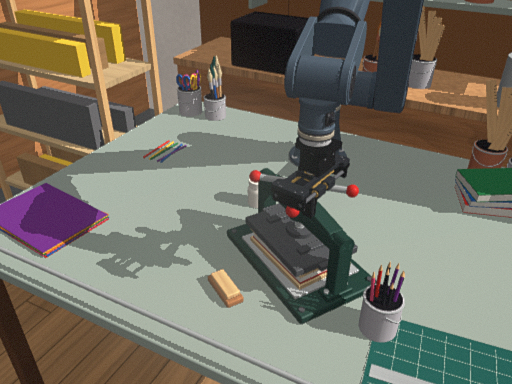

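The arms stand at about 11°, almost as they were before the last call. Before I accept "solid", I'll clear the view and check the platen's height.

```bash
python3 -m crank '[0,0,0,-3,0,0,-1, 0,0,0,-6,0,0,-1, 0,0,0,-9,0,0,-1, 0,0,0,-11,0,-3,-1, 0,0,0,-11,0,-7,-1, 0,0,0,-11,0,-11,-1, 0,0,0,-11,0,-15,-1, 0,0,0,-11,0,-18,-1]'
python3 - <<'E'
from go import *
st()
for n in ("top","scene","wrist"):
    p,d=r.capture(n);cv2.imwrite(f"pics/{n}7.png",p[:,:,::-1]);np.save(f"pics/{n}7.npy",d)
    if n=="scene": cv2.imwrite("pics/scene7z.png",cv2.resize(p[150:320,210:410,::-1],None,fx=3.5,fy=3.5,interpolation=cv2.INTER_CUBIC))
    if n!="wrist":
      for a,ce,m in balls(p):
        P=pt(r.get_calibration(n),ce,np.median(d[m])+.01); print(n,ce.round(1),P.round(4),np.degrees(np.arctan2(P[1]-H[1],P[0]-H[0])).round(1))
E
```

```text
time_s: 8.78
ee_pos: [0.6818, 0.3933, 0.3297]
tcp_rot: [[0.0, 0.984, -0.177], [0.001, -0.177, -0.984], [-1.0, 0.0, -0.001]]
contact_force: [0.5, 0.1, 0.3]
width: 0.004
t 8.7833 P [0.6818 0.3933 0.3297] psi -10.22 r 0.0754 w 0.2439 F tool [-0.3  0.5 -0.2] q [0.38 0.7  0.8  0.   1.64 0.56] width 0.0
top [210.2 152.5] [0.6769 0.1903 0.2432] 11.8
top [255.5 178.7] [0.587  0.0521 0.2424] -78.8
top [182.1 196.1] [0.5413 0.2798 0.2423] 101.5
top [227.9 223.5] [0.4511 0.1418 0.2422] -167.6
scene [381.7  51.3] [-0.7092  0.0194  0.2057] -173.4
scene [313.1 158.3] [0.4491 0.1425 0.242 ] -168.2
scene [352.7 189.9] [0.5426 0.277  0.2403] 101.2
scene [296.4 208.5] [0.6723 0.1934 0.2407] 13.9
scene [377.7 285. ] [0.6876 0.393  0.1201] 61.4
```

View pics/scene7z.png

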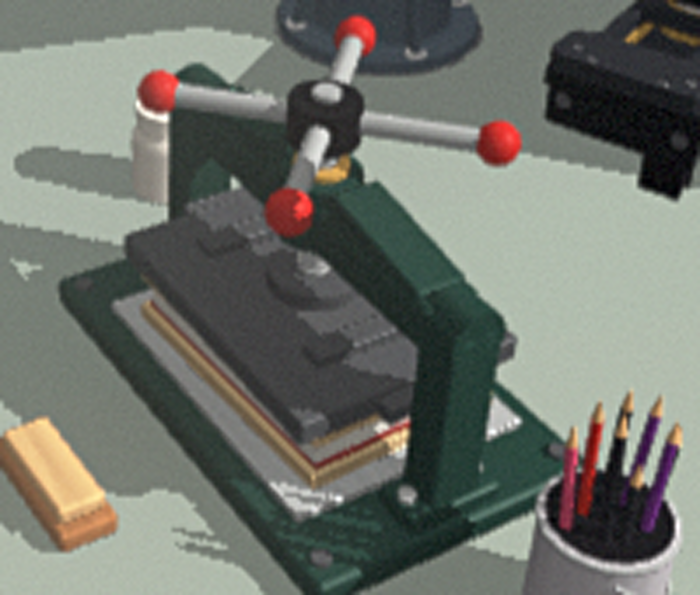

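Run:
```python
from go import *
for n in ("scene","top"):
  c=r.get_calibration(n); d0=np.load(f"pics/{n}0.npy"); d=np.load(f"pics/{n}7.npy")
  # height maps
  def hm(d):
    v,u=np.mgrid[0:384,0:512]; f=192/np.tan(np.radians(c["fov_y"])/2)
    q=np.stack([(u-c["cx"])/f*d,-(v-c["cy"])/f*d,-d],-1); return q@np.array(c["orientation"]).T+np.array(c["eye"])
  A,B=hm(d0),hm(d)
  if n=="scene": pts={"platen front":(265,232),"platen f2":(280,245),"platen3":(257,222),"corner":(293,266),"bed":(250,240),"bed2":(295,290),"table":(200,240),"table2":(270,300),"hubtop":(303,177),"block":(226,282)}
  else: pts={"hubtop":(219,186),"table":(300,160),"table2":(270,290),"platen":(212,216),"plat2":(235,222),"plat3":(222,207)}
  for k,(u,v) in pts.items():
    s=(slice(v-1,v+2),slice(u-1,u+2)); print(n,k,np.median(A[s].reshape(-1,3),0).round(3),np.median(B[s].reshape(-1,3),0).round(4))
  if n=="scene":
    # platen-top histogram
    for nm,M in (("0",A),("7",B)):
      reg=M[200:290,240:340]; z=reg[...,2][(reg[...,2]>.07)&(reg[...,2]<.13)]
      h,e=np.histogram(z,bins=np.arange(.07,.131,.002)); print(nm,[(round(x,3),int(y)) for x,y in zip(e,h)])
```

```text
scene platen front [0.617 0.093 0.103] [0.6111 0.0911 0.0984]
scene platen f2 [0.645 0.147 0.103] [0.6421 0.1459 0.0989]
scene platen3 [0.589 0.057 0.103] [0.5849 0.0528 0.0977]
scene corner [0.699 0.204 0.102] [0.6953 0.2034 0.0979]
scene bed [0.584 0.033 0.029] [0.5848 0.0332 0.0299]
scene bed2 [0.695 0.212 0.028] [0.6957 0.2126 0.0281]
scene table [ 0.612 -0.11  -0.003] [ 0.6145 -0.1084 -0.0015]
scene table2 [ 0.724  0.162 -0.002] [ 0.7232  0.1617 -0.0023]
scene hubtop [0.575 0.167 0.26 ] [0.5733 0.1667 0.2589]
scene block [0.749 0.057 0.031] [0.7481 0.0567 0.0293]
0 [(np.float64(0.07), 41), (np.float64(0.072), 28), (np.float64(0.074), 22), (np.float64(0.076), 25), (np.float64(0.078), 16), (np.float64(0.08), 11), (np.float64(0.082), 26), (np.float64(0.084), 23), (np.float64(0.086), 44), (np.float64(0.088), 74), (np.float64(0.09), 56), (np.float64(0.092), 72), (np.float64(0.094), 68), (np.float64(0.096), 83), (np.float64(0.098), 158), (np.float64(0.1), 464), (np.float64(0.102), 1081), (np.float64(0.104), 516), (np.float64(0.106), 92), (np.float64(0.108), 78), (np.float64(0.11), 151
[... 608 characters left out ...]
p.float64(0.1), 193), (np.float64(0.102), 69), (np.float64(0.104), 128), (np.float64(0.106), 174), (np.float64(0.108), 90), (np.float64(0.11), 101), (np.float64(0.112), 101), (np.float64(0.114), 25), (np.float64(0.116), 11), (np.float64(0.118), 11), (np.float64(0.12), 19), (np.float64(0.122), 13), (np.float64(0.124), 14), (np.float64(0.126), 11), (np.float64(0.128), 13)]
top hubtop [0.563 0.164 0.27 ] [0.5636 0.1644 0.2636]
top table [ 0.708 -0.121  0.   ] [ 0.7083 -0.1212  0.0013]
top table2 [0.246 0.013 0.002] [0.2459 0.0127 0.0024]
top platen [0.497 0.2   0.106] [0.4976 0.1998 0.1029]
top plat2 [0.473 0.123 0.106] [0.4742 0.1234 0.1022]
top plat3 [0.526 0.165 0.108] [0.505  0.1583 0.2438]
```

View pics/wrist7.png

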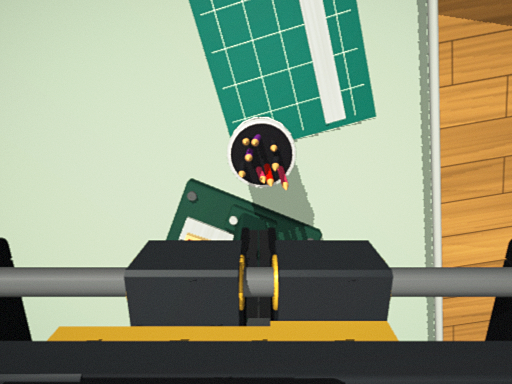

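With each camera's table bias removed, the platen top is at 100 mm (scene 0.098, top 0.1025). So the pressing face is at 80 mm, on the boards, and the wheel is solid. The wrist view shows the pail upright at (262,152). One last check that the loose things haven't moved, then I hand in.

Run:
```python
from go import *
p,d=r.capture("top"); q,_=r.capture("scene")
a=cv2.imread("pics/scene0.png")[:,:,::-1]
for t,b in (("pail",(355,260,405,342)),("block",(205,265,245,307)),("glue",(246,178,258,208)),("pile",(245,225,300,280))):
    x0,y0,x1,y1=b; print(t,"mean abs diff",np.abs(a[y0:y1,x0:x1].astype(int)-q[y0:y1,x0:x1]).mean().round(1))
    for n in ("top","scene"): print("  ",n,[(np.round(x["xy"],1).tolist(),round(x["conf"],2)) for x in r.place_of(t,n)][:2])
for A,ce,m in balls(p)[:4]: print(ce.round(1))
st(); print(r.close_job())
```

```text
pail mean abs diff 7.4
   top [([151.5, 170.6], 0.47)]
   scene [([375.3, 327.5], 0.86)]
block mean abs diff 8.2
   top [([250.9, 151.5], 0.93)]
   scene [([224.6, 287.6], 0.72)]
glue mean abs diff 42.0
   top [([289.1, 253.3], 0.85), ([250.8, 151.0], 0.44)]
   scene [([255.8, 202.1], 0.52)]
pile mean abs diff 7.7
   top []
   scene []
[210.2 152.5]
[255.6 178.7]
[182.1 196.1]
[227.9 223.5]
t 9.4333 P [0.6819 0.3902 0.33  ] psi -10.32 r 0.0755 w 0.241 F tool [ 0.4  0.2 -0.5] q [ 0.38  0.7   0.8  -0.    1.64  0.56] width 0.01
the job is handed in; nothing more can be done
None
```

The press is wound down on the boards and the wheel came up solid. I handed the job in at 9.4 s with the gripper clear and touching nothing.

With the gripper shut as a single fingertip, I pushed one wheel arm clockwise through about 117° (2.04 rad). The last push met about 37 N with no further turn, well above the 8–15 N nip. I then backed the finger off and lifted it away.

**Platen height:** the top face is at about 100 mm with each camera's table bias removed. That puts the pressing face at 80 mm, where it meets the boards.

**Wheel height:** the two cameras differed by 1–2 mm. The ball heights read 0.241–0.2425 m against the nominal 0.2395 m. The drop of 5.5 mm fits the turn, which works out to 5.2 mm.

**Wheel after release:** it stayed where I left it.

**Pail, jar and block:** the networks found all three within a few pixels of where they started. The jar's image patch in the scene view changed a lot (mean difference 42, against about 8 for the others). I put that down to a wheel ball or shadow now beside it, because its detected position did not move.

**Book:** the networks never detected the pile. I only have the pictures for it, where that part of the view changed little.

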